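# Tag the rail and hold the tester on the test contact

## Robot

A 7-joint arm with a two-finger parallel gripper is mounted at the origin on the work surface. World frame = base frame: x ahead of the robot, y to its left, z up, the work surface at z = 0. Lengths are in m, angles in rad, forces in N, time in s.
With the tool pointing down it reaches from about 0.4 to 0.875 m from the base axis. Payload 4.4 kg.
Tool frame: the origin (TCP) lies at the very end of the fingers, on their centre line; the grasp point (between the pads) lies 19 mm behind it; z points along the fingers, y is the direction in which the jaws open and shut (so a half turn about z gives the same grasp; the last joint's range is limited). The gripper opens to 85 mm and grips with 20 to 120 N. Pads are 22 mm wide; open, the fingers measure 114 mm over their backs; the gripper's body (76 mm by 85 mm) begins 54 mm behind the grasp point. The pads swing forward as they close: fully open they stand 13 mm farther back than shut.
Start: joints at [1.096, 0.628, 0.038, 1.517, -0.027, 0.996, -0.02], TCP at [0.258, -0.596, 0.231] pointing down, gripper open.
Joint ranges: [-3.06, 3.06], [-0.37, 2.12], [-1.25, 1.32], [0.18, 2.47], [-1.1, 4.24], [0.23, 1.98], [-2.94, 2.94]. Speed limits (rad/s): [2.57, 2.57, 3.14, 3.14, 3.14, 3.14, 3.14].

## Interface

Orientations are given as a unit quaternion [w, x, y, z].
In Python, from plant import * gives the robot as it stands. The module is installed in compiled form; this text tells all that it offers. Calls block until the motion is done:
- move_pose(position, orientation): joint-space move of the TCP to a pose.
- move_linear(position, rotation=None, rate=0.15, f_stop=None): straight line of the TCP; rotation=None keeps the orientation; rate is the mean speed in m/s. With f_stop (N) it stops when the force on the tool has changed by that much, and returns True; else False.
- movej(angles): joint-space move.
- gripper_to(opening): finger opening in m; the grip force is fixed at half the most; returns when the fingers have stopped.
- dwell(seconds).
- ik(position, orientation): joint angles nearest the present ones, or None.
- grab_frame(name): name is "scene" or "top" or "wrist"; returns a dict with "img" (420x560x3 uint8, blue, green, red), "depth" (420x560 float32, m along the optical axis (not along the pixel's ray), 0 where there is no reading), "mtx" (3x3 intrinsics, pixels), "world_from_camera" (4x4, takes a point from camera to world coordinates). Camera axes: x right, y up, looking along -z (the intrinsics and any distortion apply to the point x, -y, -z); pixel columns grow to the right and rows downward; lengths in m; the calibration is good to about 2 mm. A picture is of the moment at which its call begins.
A pose or a line that the arm cannot do raises IKError and nothing moves.
- hand_in(): hands the job in, once; it reports no verdict.
Readings, each from a call of its own:
- current_t(): time.
- current_q(): joint angles.
- current_qd(): joint speeds.
- current_tau(): joint torques, N m.
- current_ee_pos(): TCP position.
- current_tool_rot(): TCP orientation.
- current_wrist_force(): force on the tool from outside, world axes, zero at the start.
- current_ft_torque(): the same for the moment, N m.
- current_finger_gap(): finger opening in m.
Only numpy, scipy, OpenCV 4.12 (cv2) and the standard library are available. Lean on these libraries where they do the work, as an engineer would, in place of code of your own. Each camera call takes 0.05 s, during which the arm holds its last target. There are 200 camera calls.

## Task

Before this console is tested, tag it out: take the hang tag from its slotted rack, hook it over the rail near the rail's left end (left as seen from the robot), slide it along the rail to the black mark band and let go of it there. Then take the contact tester from its stand and hold its tip on the middle of the sprung test contact inside the square frame on the console, square to the sloping panel, pressing lightly so that the contact sinks about half-way and never hard onto its stop. Finish while still holding the tester there; leave the other things on the table where they are.

Things in the scene. Friction and masses are not known exactly. Their poses are not given: they have to be found in the camera images.
- tag_grip (a point): Hang tag (grey plastic, loose): centre of its gripping tab, 12 mm thick along the tag's x, 30 mm wide (y), 43 mm tall (21 mm above this point, 23 mm below it to the top of the hook). The tag starts upright in the rack. z is up along the tag; x points from the plate side to the hook's short back leg; in the rack x points roughly away from the robot (within 0.4 rad).
- tag_hook (a point): Hang tag: seat of its hook, middle of the underside of the hook's top bar, 28 mm below tag_grip. Under it a channel along the tag's y, 20 mm wide (10 mm to either leg), 24 mm long; back leg (+x) reaches 24 mm below the seat, front leg (-x) runs down into the plate. Lower it over the rail from above, tag x along rail x, till the seat rests on the bar. Let go, it leans up to about 0.3 rad.
- rail_axis (a point): Middle of the horizontal round steel bar, 10 mm diameter, 320 mm long along its own y (+y: left end seen from the robot), axis 160 mm above the table, on two 12 mm posts under the bar, 150 mm either side of the middle. Fixed. Near the left end: about 100 mm left (+y) of this point (70 to 140 mm counts). x points horizontally away from the robot.
- rail_mark (a point): Centre of the black mark band, 8 mm wide, round the bar, on the bar's axis, 20 to 90 mm right (-y) of the bar's middle. Axes as the rail's.
- probe_grip (a point): Contact tester (white pen-like probe, 134 mm long, 65 to 115 g, loose): centre of its round handle, 23 mm diameter, reaching 35 mm above and below this point. It starts upright, tip down, in its stand; its 36 mm wide collar (35 to 41 mm below this point) rests on the stand's top, the 55 mm below it are in the hole: lift straight up 60 mm or more. z runs from tip to handle.
- probe_tip (a point): Tester: end of its rounded steel tip, 6 mm diameter, 96 mm below probe_grip along the tester. Same axes.
- contact_top (a point): Sprung test contact: centre (small black dot) of the flat top of a steel stud, 24 mm diameter, standing 16 mm out of the console's sloping black panel inside a raised square steel frame of 48 mm. z is the panel's outward normal, leaning 20 degrees from vertical towards the robot's side; x runs up the slope. The point moves with the stud. Console: fixed white wedge 170 x 180 mm, 30 to 92 mm high.
- contact (a joint): How far the stud is pressed in along the panel's normal, m: 0 out, 0.012 on its stop. The spring gives 0.6 N per mm: 3.6 N at half-way (0.006); it springs back.
- tag: The hang tag as a whole, 80 to 145 g. Origin: middle of the lower edge of its plate (70 mm wide along y, 4 mm thick), 145 mm below tag_grip and 12 mm to its -x side. The plate stands 45 mm deep in the rack's slot: lift straight up 50 mm or more.
- probe: The contact tester as a whole (origin at its tip).
- rail: The rail stand as a whole (origin under the middle of its 70 x 320 x 12 mm base).
- rack: The tag's fixed rack: black block 60 x 100 mm, 50 mm high, slotted along y. Origin: centre of its underside.
- stand: The tester's fixed stand: aluminium block 60 x 60 mm, 65 mm high, with a 24 mm hole, 60 mm deep, in its top. Origin: centre of its underside.
- mug: Bystander: white mug, 76 mm wide, 90 mm high.
- screwdriver: Bystander: screwdriver lying flat.
- relay: Bystander: grey relay module, 60 x 35 x 70 mm, upright.
- marker: Bystander: black marker pen lying flat, 110 mm long, 14 mm thick.
- jar: Bystander: small clear jar, 60 mm wide, 60 mm high.
- adapter: Bystander: black power adapter, 50 x 80 x 30 mm.

How it is judged:
On the way, in this order (a step that is already met when the one before it is completed fails the run):
1. the rail is in the tag's hook near the rail's left end (x of tag_hook in the frame of rail_axis between -0.015 and 0.015 m and z of tag_hook in the frame of rail_axis between -0.006 and 0.014 m and y of tag_hook in the frame of rail_axis between 0.07 and 0.14 m), for 0.1 s.
2. the tag slides along, the rail still in its hook, 20 to 55 mm short of the mark (x of tag_hook in the frame of rail_axis between -0.015 and 0.015 m and z of tag_hook in the frame of rail_axis between -0.006 and 0.014 m and y of tag_hook in the frame of rail_mark between 0.02 and 0.055 m), for 0.05 s.
3. the tag hangs from the rail at the mark, let go (x of tag_hook in the frame of rail_axis between -0.015 and 0.015 m and z of tag_hook in the frame of rail_axis between -0.006 and 0.014 m and y of tag_hook in the frame of rail_mark between -0.01 and 0.01 m and contact force between tag and rail above 0.3 N and contact force between tag and the fingers below 0.1 N), for 0.3 s.
At the end, for the whole second after the job is handed in: The tester, held in the fingers only, has its tip on the stud within 8 mm of the centre of its top, its axis within 0.17 rad of the panel's normal, the stud pressed in 3 to 9.5 mm with 1 to 8 N; the tag hangs from the rail alone, untouched by the fingers, within 10 mm of the mark band's centre (all of step 3 and distance between probe_tip and contact_top below 0.008 m and angle between the z axis of probe_tip and the z axis of contact_top, either way round below 0.17 rad and value of joint contact between 0.003 and 0.0095 m and contact force between probe and contact between 1 and 8 N and contact force between probe and the fingers above 1 N and contact force between probe and stand below 0.1 N); the arm keeps its last pose, push and grip.
It fails at once if the stud is rammed (over 20 N) (contact force between probe and contact above 20 N).
It fails at once if another thing on the table is moved more than 40 mm (distance of any of mug, screwdriver, relay, marker, jar, adapter from where it was at the start of the episode above 0.04 m).
It also fails if it takes over 58 s, if anything falls off the work surface, if the arm or the gripper's body presses on something with over 40 N, if the wrist force passes 120 N, or if a joint passes its speed limit or range.

## Working session

There is one attempt and no reset: what is moved stays moved. The work goes in short steps, each a Python script; the robot and the scene stay as the last script left them, time stands still between calls to the robot, and variables do not carry over. Pictures are saved under pics/ and viewed, about 8 in all and at most 12, crops included, and the job is handed in when it is done.

```bash
mkdir -p pics; cat > h.py <<'E'
import numpy as np, cv2
from plant import *
from scipy.spatial.transform import Rotation as R
def pts(f):
    d=f["depth"];K=f["mtx"];v,u=np.mgrid[:d.shape[0],:d.shape[1]]
    p=np.stack([(u-K[0,2])/K[0,0]*d,-(v-K[1,2])/K[1,1]*d,-d],-1)
    T=f["world_from_camera"];w=p@T[:3,:3].T+T[:3,3];w[d==0]=np.nan
    return w
def quat(x,z):
    z=np.array(z,float);z/=np.linalg.norm(z);x=np.array(x,float);x-=z*(x@z);x/=np.linalg.norm(x)
    q=R.from_matrix(np.stack([x,np.cross(z,x),z],1)).as_quat();return [q[3],q[0],q[1],q[2]]
E
python3 - <<'E'
from h import *
for n in("scene","top"):
    f=grab_frame(n);cv2.imwrite(f"pics/{n}.png",cv2.resize(f["img"],(784,588)));np.savez(f"{n}.npz",**f)
    print(n,f["mtx"].round(1).tolist(),f["world_from_camera"].round(3).tolist(),{k for k in f})
print(current_t(),current_finger_gap(),current_tool_rot())
E
```

```text
scene [[480.7, 0.0, 290.2], [0.0, 480.7, 206.7], [0.0, 0.0, 1.0]] [[-0.892, -0.269, 0.363, 0.996], [0.451, -0.497, 0.741, 0.746], [-0.019, 0.825, 0.565, 0.735], [0.0, 0.0, 0.0, 1.0]] {'depth', 'world_from_camera', 'mtx', 'img'}
top [[496.9, 0.0, 278.5], [0.0, 496.9, 217.1], [0.0, 0.0, 1.0]] [[0.022, 0.998, -0.056, 0.525], [-1.0, 0.021, -0.014, -0.085], [-0.013, 0.056, 0.998, 1.285], [0.0, 0.0, 0.0, 1.0]] {'depth', 'world_from_camera', 'mtx', 'img'}
0.1 0.0852290290754914 [-8.36270983e-04  9.79176051e-01  2.03011167e-01 -1.66388171e-04]
```

View pics/scene.png

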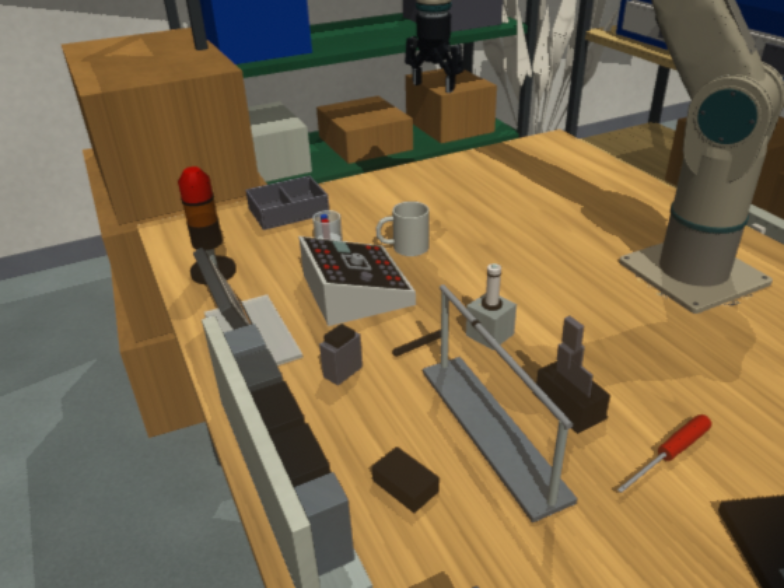

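View pics/top.png

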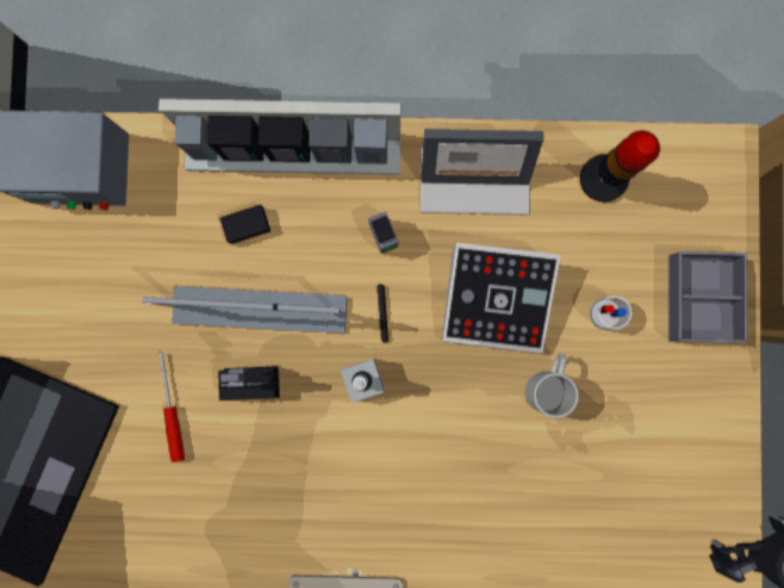

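The top view shows the rail with its black band at (276,306), the tag in its rack at (248,383), the tester at (362,380) and the contact at (500,300), all in display pixels. The scene view agrees. Next I'll get positions from depth.

```bash
cat > m.py <<'E'
from h import *
F={n:dict(np.load(n+".npz")) for n in("top","scene")}
P={n:pts(F[n]) for n in F}
t=P["top"];im=F["top"]["img"].astype(int);g=im.mean(-1)
def box(u0,u1,v0,v1,n="top"):
    m=np.zeros(P[n].shape[:2],bool);s=5/7
    m[int(v0*s):int(v1*s),int(u0*s):int(u1*s)]=1;return m
def ray(n,u,v,z):
    f=F[n];K=f["mtx"];T=f["world_from_camera"]
    d=T[:3,:3]@[(u-K[0,2])/K[0,0],-(v-K[1,2])/K[1,1],-1];o=T[:3,3];return o+d*(z-o[2])/d[2]
z=t[...,2]
# rail
m=box(130,360,280,330)&(z>.14)&(z<.18);p=t[m]
print("rail n",len(p),p.min(0),p.max(0))
c=p.mean(0);_,_,V=np.linalg.svd(p[:,:2]-c[:2],full_matrices=0);d=V[0]*np.sign(V[0][1])
s=(p[:,:2]-c[:2])@d;print("dir",d,"ext",s.min(),s.max(),"mid",c[:2]+d*(s.min()+s.max())/2,"z",np.median(p[:,2]))
mm=m&(g<60);q=t[mm];print("mark",len(q),q.mean(0),np.argwhere(mm).mean(0))
# tag
m=box(200,290,350,410);p=t[m]
for a,b in((.155,.2),(.11,.14),(.04,.06)):
    q=p[(p[:,2]>a)&(p[:,2]<b)]
    if len(q)>3:
        r=cv2.minAreaRect((q[:,:2]*1000).astype(np.float32));print("tag z",a,len(q),np.median(q,0),r)
# same in scene
for n,bx in(("scene",(530,620,310,440)),):
    p=P[n][box(*bx,n)]
    for a,b in((.13,.168),(.168,.18),(.1,.14),(.06,.1)):
        q=p[(p[:,2]>a)&(p[:,2]<b)]
        if len(q)>3: print("tag scene",a,len(q),np.median(q,0),cv2.minAreaRect((q[:,:2]*1000).astype(np.float32)))
m=box(335,390,355,405);p=t[m]
for a,b in((.13,.15),(.055,.07)):
    q=p[(p[:,2]>a)&(p[:,2]<b)];print("probe",a,len(q),np.median(q,0),cv2.minAreaRect((q[:,:2]*1000).astype(np.float32)))
q=P["scene"][box(475,515,255,310,"scene")];q=q[(q[:,2]>.08)&(q[:,2]<.15)];print("probe scene",q.mean(0),q.max(0),q.min(0))
# console panel plane
p=t[box(455,545,255,340)];p=p[~np.isnan(p).any(1)]
for k in range(4):
    A=np.c_[p[:,:2],np.ones(len(p))];s,*_=np.linalg.lstsq(A,p[:,2],rcond=None);e=A@s-p[:,2];p=p[abs(e)<.004]
n=np.r_[-s[:2],1];n/=np.linalg.norm(n);print("normal",n,"tilt",np.degrees(np.arccos(n[2])),s)
q=t[box(480,520,280,320)];h=((q-[0,0,s[2]])@n);print("heights",np.percentile(h,[5,50,80,90,99]))
k=q[(h>.012)&(h<.02)];print("stud",len(k),k.mean(0),k.min(0),k.max(0))
for nm,bx in(("rail",0),):pass
cv2.imwrite("pics/c1.png",np.hstack([cv2.resize(F["top"]["img"][198:232,340:374],(400,400),interpolation=0),cv2.resize(F["top"]["img"][245:300,145:210],(400,400),interpolation=0)]))
# obstacles
for nm,b in dict(mug=(525,580,350,420),relay=(365,400,210,255),marker=(372,392,280,345),pot=(590,635,290,335)).items():
    q=t[box(*b)];q=q[q[:,2]>.008];print(nm,q.min(0),q.max(0))
E
python3 m.py
```

```text
rail n 629 [0.57043595 0.01502139 0.14362033] [0.59150009 0.33477163 0.17119051]
dir [0.03445329 0.99940631] ext -0.15905817016698004 0.16097619499490332 mid [0.58081355 0.1748568 ] z 0.16385365020786669
mark 10 [0.58014502 0.11739523 0.16285865] [218.8 196. ]
tag z 0.155 78 [0.46352044 0.18239769 0.16858641] ((464.42529296875, 184.84434509277344), (11.566685676574707, 31.016098022460938), 0.7912136912345886)
tag z 0.11 79 [0.46415971 0.18333056 0.12590711] ((462.35601806640625, 184.52508544921875), (25.76004409790039, 28.46694564819336), 0.47534385323524475)
tag z 0.04 676 [0.43949398 0.17426621 0.04985558] ((446.11395263671875, 184.11126708984375), (54.69178771972656, 99.70187377929688), 3.8843789100646973)
tag scene 0.13 559 [0.58467617 0.27089981 0.1601397 ] ((538.7031860351562, 242.2674560546875), (202.03785705566406, 59.042335510253906), 47.0562858581543)
tag scene 0.168 68 [0.46527886 0.18580734 0.16983277] ((464.8584899902344, 185.13673400878906), (12.754658699035645, 31.238304138183594), 10.35600471496582)
tag scene 0.1 288 [0.47106326 0.19087879 0.12381824] ((527.0469360351
[... 549 characters left out ...]
ne [ 0.46272676 -0.01696006  0.11595225] [ 0.47162369 -0.00884172  0.14706747] [ 0.44880783 -0.03176233  0.08005257]
normal [-0.34043444  0.03463362  0.9396302 ] tilt 20.010454697124203 [ 0.36230683 -0.03685877 -0.16720622]
heights [nan nan nan nan nan]
stud 61 [ 0.60182169 -0.25996471  0.07664679] [ 0.59238127 -0.27110186  0.07045894] [ 0.61167311 -0.24949299  0.08337212]
mug [ 0.40475343 -0.39113121  0.0080014 ] [ 0.51841903 -0.31154638  0.09613747]
relay [ 0.68948015 -0.07686099  0.00819951] [ 0.75643819 -0.02545419  0.09028635]
marker [ 0.52717284 -0.06500073  0.00813918] [ 0.63243508 -0.0447083   0.01834426]
pot [ 0.55799293 -0.49069418  0.00810318] [ 0.61636828 -0.43171669  0.06605322]
```

View pics/c1.png

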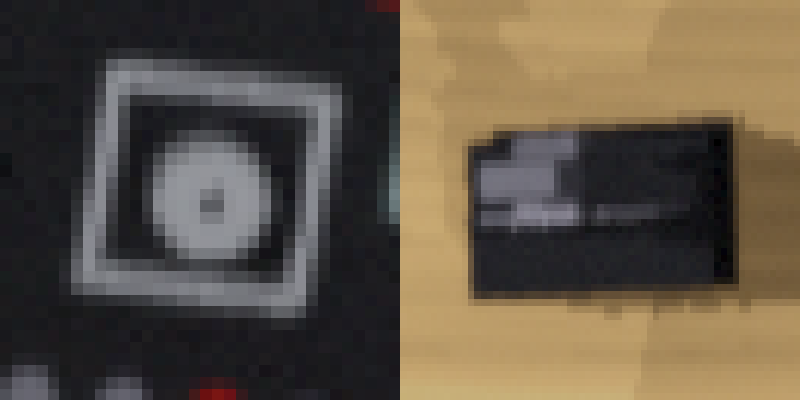

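```bash
cat >> h.py <<'E'
YT=0.068                       # tag yaw in rack
RM=np.array([.5808,.1749]);RD=np.array([.0345,.9994]);MK=-.0575
def qd(yaw): return quat([-np.sin(yaw),np.cos(yaw),0],[0,0,-1])
YR=np.arctan2(-RD[0],RD[1])
E
python3 - <<'E'
from h import *
T=np.array([.4645,.1850])
n=np.array([-.3404,.0346,.9396]);c=np.array([.6018,-.26,.0766])
qc=quat([-n[1]*0-.0,1,0],-n)
for p,q in(([*T,.36],qd(YT)),([*(RM+.1*RD),.19],qd(YR)),([*(RM+MK*RD),.19],qd(YR)),(c+n*.077,qc),([.458,-.0215,.09],qd(0))):
    print(np.round(ik(p,q),2))
move_pose([*T,.26],qd(YT))
f0=current_wrist_force()
print(move_linear([*T,.133],rate=.12,f_stop=8))   # grasp point 2 mm above tag_grip
f=grab_frame("wrist");cv2.imwrite("pics/w1.png",f["img"])
gripper_to(.0)
print(current_finger_gap(),current_ee_pos(),current_wrist_force()-f0)
w0=current_wrist_force()
print(move_linear([*T,.245],rate=.1));dwell(.2)
print("lift dF",current_wrist_force()-f0,current_t())
f=grab_frame("wrist");cv2.imwrite("pics/w2.png",np.hstack([cv2.imread("pics/w1.png"),f["img"]])[:, ::1])
cv2.imwrite("pics/w2.png",cv2.resize(cv2.imread("pics/w2.png"),(800,300)))
f=grab_frame("scene");cv2.imwrite("pics/s2.png",f["img"]);np.savez("s2.npz",**f)
E
```

```text
[ 0.06  0.34 -0.68  1.72  0.23  1.16 -0.61]
[-0.22  0.7  -0.45  1.56  0.35  0.96 -0.82]
[-0.04  0.61 -0.33  1.73  0.25  0.85 -0.51]
[ 0.73  0.62 -0.43  1.97  0.52  0.28 -0.07]
[ 0.13  0.61 -0.21  2.16  0.31  0.4  -0.33]
False
0.011420554443583704 [0.46190595 0.18484315 0.13343285] [-6.23365357 -0.1207288  12.02408958]
False
lift dF [-0.41076218  0.03172611 -0.08247215] 6.3667
```

View pics/w2.png

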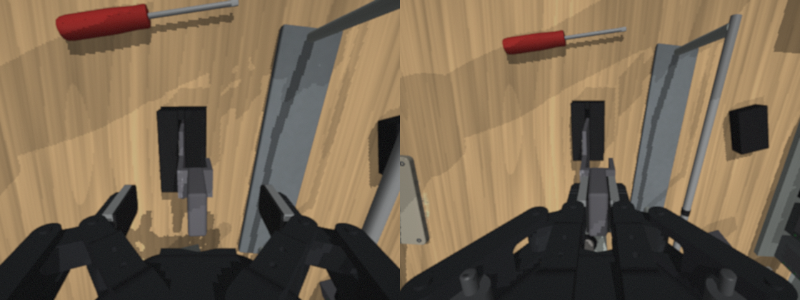

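View pics/s2.png

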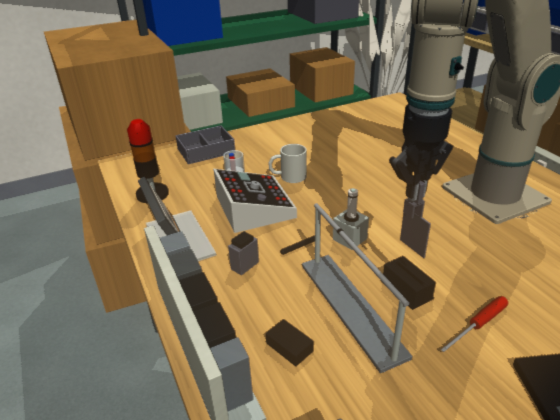

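The tag is in the fingers and upright, with the plate at about (415,235) in the scene picture. I'll check its pose relative to the TCP.

```bash
python3 - <<'E'
from h import *
f=dict(np.load("s2.npz"));p=pts(f);e=current_ee_pos();print(e,R.from_quat(np.r_[current_tool_rot()[1:],current_tool_rot()[0]]).as_matrix().round(3).tolist())
q=p.reshape(-1,3);q=q[(np.hypot(q[:,0]-e[0],q[:,1]-e[1])<.07)&(q[:,2]>.075)&(q[:,2]<.27)]
for a in np.arange(.08,.27,.01):
    k=q[(q[:,2]>=a)&(q[:,2]<a+.01)]
    if len(k)>2:print(round(a,2),len(k),np.round(np.r_[k.min(0)[:2],k.max(0)[:2],k.mean(0)],4))
k=q[(q[:,2]>.11)&(q[:,2]<.19)]
c=k.mean(0);_,_,V=np.linalg.svd(k-c,full_matrices=0);print("plate normal",V[2],c,"zmin",np.percentile(q[:,2],[0,1]))
E
```

```text
[0.46435594 0.18497908 0.24468909] [[-0.068, 0.998, -0.001], [0.998, 0.068, -0.0], [-0.0, -0.001, -1.0]]
0.11 28 [0.4481 0.1515 0.4554 0.2177 0.4514 0.1856 0.118 ]
0.12 110 [0.4471 0.1486 0.4564 0.2185 0.4522 0.1844 0.125 ]
0.13 113 [0.4476 0.1505 0.4556 0.2189 0.452  0.1865 0.135 ]
0.14 107 [0.4479 0.1479 0.4562 0.2179 0.4525 0.1844 0.1449]
0.15 119 [0.4471 0.1476 0.4559 0.2185 0.4525 0.1875 0.1551]
0.16 111 [0.4476 0.1489 0.4563 0.2182 0.4526 0.1858 0.1649]
0.17 121 [0.4459 0.1501 0.4574 0.2182 0.4529 0.1856 0.1749]
0.18 111 [0.4477 0.1485 0.4572 0.2188 0.4526 0.1897 0.1847]
0.19 79 [0.4464 0.1759 0.4549 0.2188 0.4519 0.1994 0.1955]
0.2 57 [0.4474 0.1753 0.4776 0.2173 0.4535 0.1929 0.2042]
0.21 85 [0.4478 0.1726 0.48   0.1976 0.4667 0.1874 0.2149]
0.22 75 [0.4491 0.1736 0.4802 0.1994 0.4701 0.1885 0.225 ]
0.23 107 [0.4491 0.1721 0.4801 0.1987 0.4711 0.1885 0.2363]
0.24 39 [0.4523 0.1772 0.477  0.2003 0.4682 0.1945 0.2456]
0.25 84 [0.4454 0.1797 0.4842 0.2013 0.4717 0.1938 0.2554]
0.26 96 [0.4458 0.1793 0.4853 0.201  0.4723 0.1931 0.2653]
plate normal [-0.99713877 -0.07360992  0.01720034] [0.45244393 0.18626611 0.15394821] zmin [0.11501279 0.11820497]
```

The tag pose is as expected: plate bottom at 0.117, seat 11 mm below the TCP, and upright. Now I'll hook it and slide it.

```bash
python3 - <<'E'
from h import *
a=RM+.1*RD
move_linear([*a,.25],qd(YR),rate=.12);dwell(.2)
print(move_linear([*a,.190],rate=.1,f_stop=6),current_ee_pos())
print(move_linear([*a,.170],rate=.02,f_stop=3),current_ee_pos(),current_wrist_force(),current_t())
z=current_ee_pos()[2]
dwell(.2)
f=grab_frame("scene");np.savez("s3.npz",**f);cv2.imwrite("pics/s3.png",cv2.resize(f["img"][170:380,270:470],(600,630))[:600])
f=grab_frame("top");np.savez("t3.npz",**f)
E
```

```text
False [0.58457216 0.27524239 0.19044485]
True [0.58398011 0.2747729  0.17669745] [-0.47319051 -0.43574832  4.94261477] 9.5
```

View pics/s3.png

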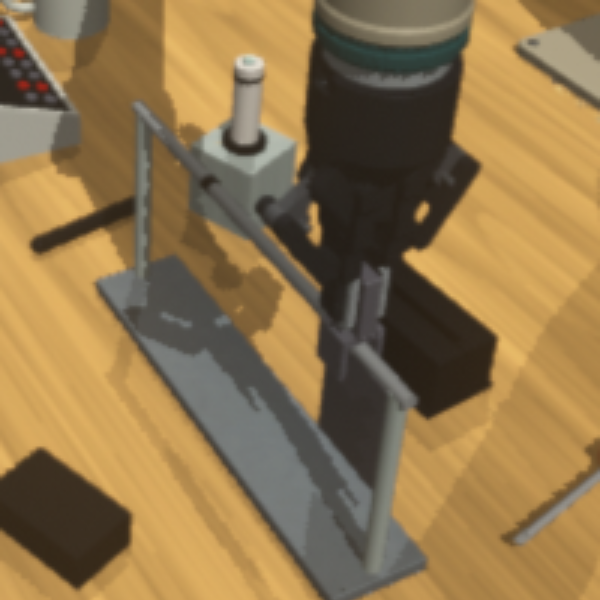

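The back leg is visible in front of the bar at (345,350), so the hook is over the rail. Contact height of 0.1767 matches the predicted 0.176. I'll slide 1 mm lighter to the mark and release.

```bash
python3 - <<'E'
from h import *
f=dict(np.load("s3.npz"));g=f["img"].mean(-1);K=f["mtx"];T=f["world_from_camera"]
s=g[222:240,330:348];v,u=np.argwhere(s<60).mean(0)+[222,330];print("mark px",u,v,(s<60).sum())
d=T[:3,:3]@[(u-K[0,2])/K[0,0],-(v-K[1,2])/K[1,1],-1];o=T[:3,3];p=o+d*(.162-o[2])/d[2]
print(p,"along",(p[:2]-RM)@RD,"across",(p[:2]-RM)@[RD[1],-RD[0]])
z=.1778;b=RM+MK*RD
c=RM+.1*RD
move_linear([*c,z],rate=.03)
m=RM+(MK+.038)*RD
print(move_linear([*m,z],rate=.06),current_ee_pos(),current_wrist_force());dwell(.2)
print(move_linear([*b,z],rate=.04),current_ee_pos(),current_wrist_force(),current_t());dwell(.2)
f=grab_frame("scene");np.savez("s4.npz",**f);cv2.imwrite("pics/s4.png",cv2.resize(f["img"][170:330,250:450],(800,600)))
E
```

```text
mark px 338.72222222222223 230.5 18
[0.58125886 0.11366341 0.162     ] along -0.061184015581591575 across 0.002571251682762226
False [0.58007832 0.15583935 0.17781288] [ 0.18597471  0.06613315 -2.33235723]
False [0.57880485 0.11792065 0.17783465] [-0.4325451  -0.34830887 -0.40552498] 13.4917
```

View pics/s4.png

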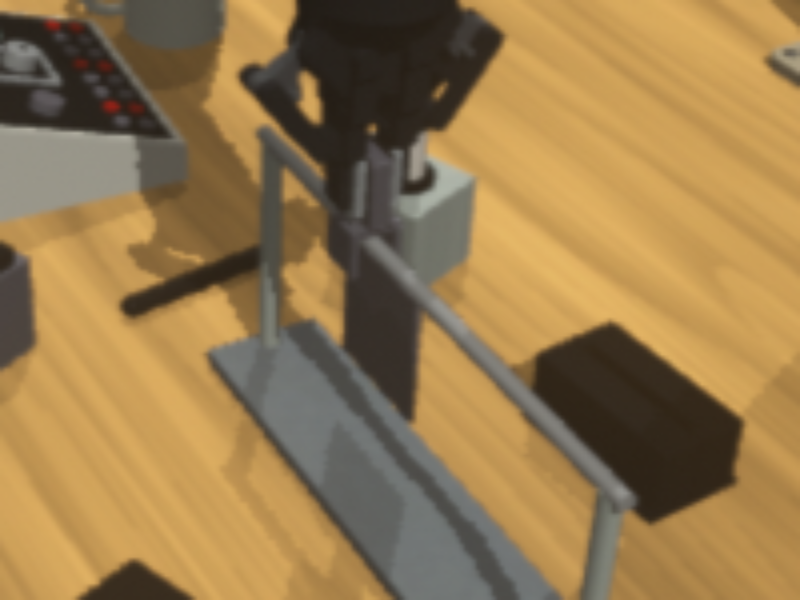

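The tag sits on the bar at the mark. I'm nudging 1 mm toward the mean of the two mark estimates, then releasing.

```bash
python3 - <<'E'
from h import *
b=RM+(MK-.001)*RD
move_linear([*b,.1772],rate=.02)
gripper_to(.085);dwell(.5)
move_linear([*b,.30],rate=.12)
P=[.4583,-.0216]
move_pose([*P,.26],qd(0));dwell(.2)
f=grab_frame("scene");np.savez("s5.npz",**f);cv2.imwrite("pics/s5.png",cv2.resize(f["img"][170:330,250:450],(800,600)))
f=grab_frame("wrist");np.savez("w5.npz",**f)
print(current_t(),current_wrist_force())
E
```

```text
17.4417 [ 0.32328003 -0.66278181  0.21679804]
```

View pics/s5.png

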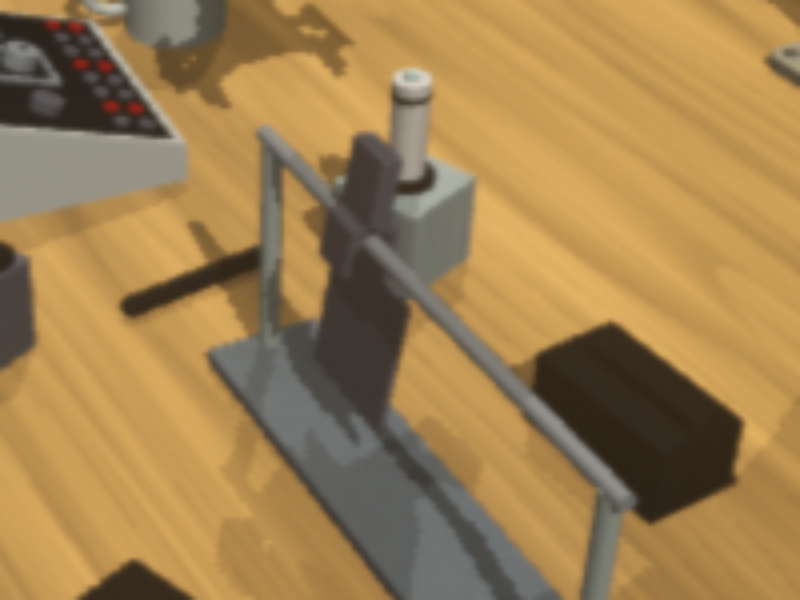

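The tag hangs from the bar alone, leaning slightly. I'll check its position along the rail from depth, then grasp the tester.

```bash
python3 - <<'E'
from h import *
f=dict(np.load("s5.npz"));q=pts(f).reshape(-1,3)
X=np.array([RD[1],-RD[0]])
a=(q[:,:2]-RM)@RD;c=(q[:,:2]-RM)@X
for lo,hi in((.06,.08),(.08,.12),(.19,.205)):
    k=(abs(a+.06)<.055)&(abs(c)<.04)&(q[:,2]>lo)&(q[:,2]<hi);print("tag along",lo,k.sum(),a[k].min(),a[k].max(),"mid",(a[k].min()+a[k].max())/2,"across",np.median(c[k]))
f0=current_wrist_force()
P=[.4583,-.0216]
print(move_linear([*P,.091],rate=.12,f_stop=8),current_ee_pos())
gripper_to(0);print(current_finger_gap(),current_wrist_force()-f0,current_ee_pos())
move_linear([*P,.2],rate=.1);dwell(.2)
print(current_finger_gap(),current_wrist_force()-f0,current_t())
f=grab_frame("scene");np.savez("s6.npz",**f);cv2.imwrite("pics/s6.png",cv2.resize(f["img"][100:260,250:450],(800,600)))
q=pts(f).reshape(-1,3);e=current_ee_pos();print(e)
q=q[(np.hypot(q[:,0]-e[0],q[:,1]-e[1])<.04)&(q[:,2]>.09)&(q[:,2]<.28)]
print("zmin",np.sort(q[:,2])[:8].round(4))
for z in np.arange(.1,.27,.01):
    k=q[(q[:,2]>=z)&(q[:,2]<z+.01)]
    if len(k)>2:print(round(z,2),len(k),np.round(np.r_[k.min(0)[:2],k.max(0)[:2],k.mean(0)],4))
E
```

```text
tag along 0.06 169 -0.09394008835276929 -0.02240854169057798 mid -0.05817431502167364 across 0.002779753566430806
tag along 0.08 341 -0.09569511239490587 -0.022323558516429285 mid -0.059009335455667576 across -0.00125992658344371
tag along 0.19 89 -0.07314833146069918 -0.0433676283589377 mid -0.058257979909818444 across 0.000974044699707871
False [ 0.45872584 -0.02160739  0.09149224]
0.02172637861078998 [-0.84974473  0.27638131  3.87879294] [ 0.45843744 -0.0216156   0.09121975]
0.021621108995986214 [-0.38857236  0.72053945 -0.90432552] 21.0417
[ 0.45810627 -0.02152572  0.19965289]
zmin [0.1219 0.1225 0.1242 0.126  0.1273 0.1275 0.1278 0.1288]
0.12 8 [ 0.4553 -0.025   0.4608 -0.0174  0.4593 -0.0211  0.1258]
0.13 10 [ 0.4557 -0.0236  0.4604 -0.0185  0.4583 -0.021   0.1341]
0.14 14 [ 0.4539 -0.0231  0.4651 -0.0148  0.4612 -0.0184  0.1461]
0.15 24 [ 0.4505 -0.027   0.4672 -0.0131  0.4616 -0.0181  0.1552]
0.16 26 [ 0.4518 -0.0252  0.4676 -0.0119  0.4618 -0.0176  0.1641]
0.17 45 [ 0.4409 -0.0417  0.4766 -0.0041  0.4647 -0.0157  0.1779]
0.18 68 [ 0.4432 -0.0334  0.4757 -0.0049  0.4626 -0.0162  0.1836]
0.19 34 [ 0.4508 -0.0216  0.4705 -0.0097  0.4611 -0.0144  0.1954]
0.2 62 [ 0.435  -0.0309  0.4815 -0.0096  0.46   -0.0139  0.2061]
0.21 82 [ 0.4329 -0.0288  0.4844 -0.0092  0.4636 -0.0149  0.2152]
0.22 90 [ 0.4347 -0.0273  0.4831 -0.0079  0.463  -0.0145  0.225 ]
0.23 82 [ 0.4354 -0.0258  0.4836 -0.0083  0.4614 -0.0141  0.2348]
0.24 107 [ 0.4213 -0.0332  0.4957 -0.0069  0.4573 -0.0135  0.2457]
0.25 150 [ 0.4207 -0.0355  0.4958 -0.0065  0.456  -0.0172  0.2543]
0.26 86 [ 0.4192 -0.0389  0.4958 -0.0033  0.4623 -0.0151  0.2656]
```

View pics/s6.png

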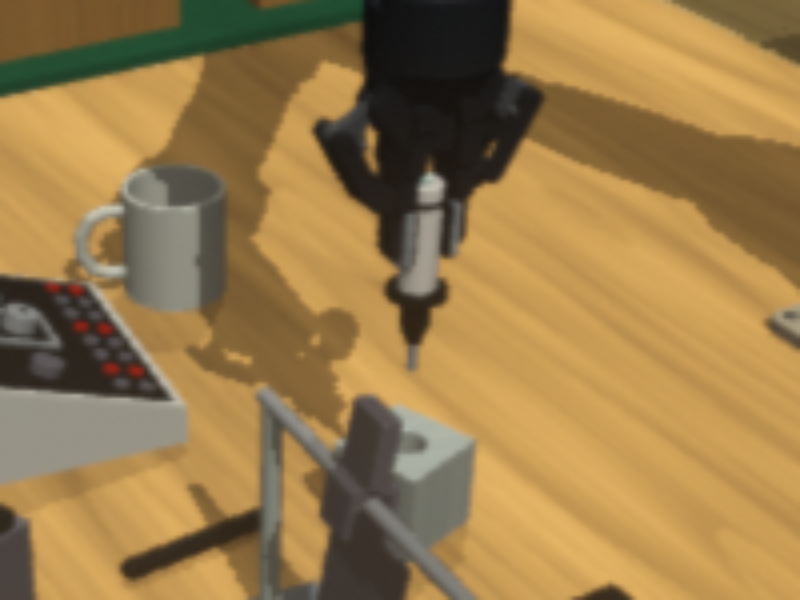

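The tag measures -58.5 mm along the rail against -58 to -59 mm for the mark. The tester is straight, with its tip about 80 mm beyond the TCP. Now to the hover over the contact.

```bash
cat >> h.py <<'E'
N=np.array([-.3404,.0346,.9396]);N/=np.linalg.norm(N);C=np.array([.6018,-.26,.0766])
def qp(a): # a: turn of the jaws about the panel normal
    y=np.array([0.,1,0]);x=y-N*(y@N);x/=np.linalg.norm(x);x=R.from_rotvec(a*N).apply(x);return quat(x,-N)
E
python3 - <<'E'
from h import *
best=None
for a in np.arange(-1.4,1.5,.2):
    j=ik(C+N*.08,qp(a));h=ik(C+N*.13,qp(a))
    if j is not None and h is not None: print(round(a,1),np.round(j,2),np.round(h,2))
E
```

```text
-1.4 [ 0.59  0.59 -0.23  1.98  0.07  0.25 -1.04] [ 0.62  0.5  -0.25  1.98  0.03  0.34 -1.01]
-1.2 [ 0.62  0.6  -0.26  1.98  0.15  0.25 -0.92] [ 0.66  0.51 -0.29  1.98  0.1   0.34 -0.87]
-1.0 [ 0.64  0.6  -0.29  1.98  0.23  0.26 -0.79] [ 0.69  0.51 -0.34  1.98  0.17  0.35 -0.74]
-0.8 [ 0.66  0.6  -0.33  1.98  0.3   0.26 -0.67] [ 0.72  0.52 -0.38  1.98  0.24  0.35 -0.6 ]
-0.6 [ 0.68  0.61 -0.36  1.98  0.38  0.27 -0.54] [ 0.75  0.52 -0.43  1.97  0.3   0.36 -0.47]
-0.4 [ 0.71  0.61 -0.4   1.97  0.45  0.28 -0.41] [ 0.78  0.53 -0.47  1.97  0.37  0.37 -0.33]
-0.2 [ 0.73  0.62 -0.44  1.97  0.52  0.29 -0.28] [ 0.81  0.54 -0.52  1.97  0.43  0.38 -0.19]
-0.0 [ 0.76  0.63 -0.48  1.97  0.59  0.3  -0.14] [ 0.83  0.54 -0.56  1.97  0.49  0.39 -0.04]
0.2 [ 0.78  0.63 -0.52  1.97  0.66  0.32 -0.  ] [ 0.86  0.55 -0.6   1.97  0.55  0.4   0.11]
0.4 [ 0.81  0.64 -0.56  1.97  0.72  0.34  0.14] [ 0.89  0.56 -0.64  1.97  0.6   0.42  0.26]
0.6 [ 0.83  0.65 -0.6   1.97  0.78  0.35  0.29] [ 0.91  0.57 -0.69  1.97  0.65  0.43  0.41]
0.8 [ 0.86  0.66 -0.64  1.97  0.83  0.38  0.44] [ 0.94  0.59 -0.73  1.97  0.7   0.45  0.56]
1.0 [ 0.89  0.67 -0.68  1.97  0.89  0.4   0.59] [ 0.97  0.6  -0.78  1.97  0.76  0.47  0.71]
1.2 [ 0.91  0.69 -0.73  1.97  0.94  0.43  0.74] [ 1.    0.61 -0.82  1.97  0.81  0.5   0.87]
1.4 [ 0.94  0.7  -0.77  1.97  0.99  0.45  0.91] [ 1.02  0.63 -0.87  1.97  0.85  0.52  1.03]
```

```bash
python3 - <<'E'
from h import *
Q=qp(.4)
move_linear([.4583,-.0216,.26],rate=.15)
move_pose(C+N*.17,Q)
move_linear(C+N*.108,rate=.1);dwell(.2)
print(current_ee_pos()-(C+N*.108),current_wrist_force(),current_t())
t=current_tool_rot();print(R.from_quat(np.r_[t[1:],t[0]]).as_matrix()[:,2]+N)
f=grab_frame("scene");np.savez("s7.npz",**f);cv2.imwrite("pics/s7.png",cv2.resize(f["img"][110:230,180:340],(800,600),interpolation=cv2.INTER_CUBIC))
f=grab_frame("wrist");np.savez("w7.npz",**f);cv2.imwrite("pics/w7.png",f["img"])
E
```

```text
[ 0.0001748  -0.00029933  0.00073844] [ 0.19244399  0.32160653 -0.89807776] 23.5833
[ 0.00093455 -0.00070334  0.00036527]
```

View pics/s7.png

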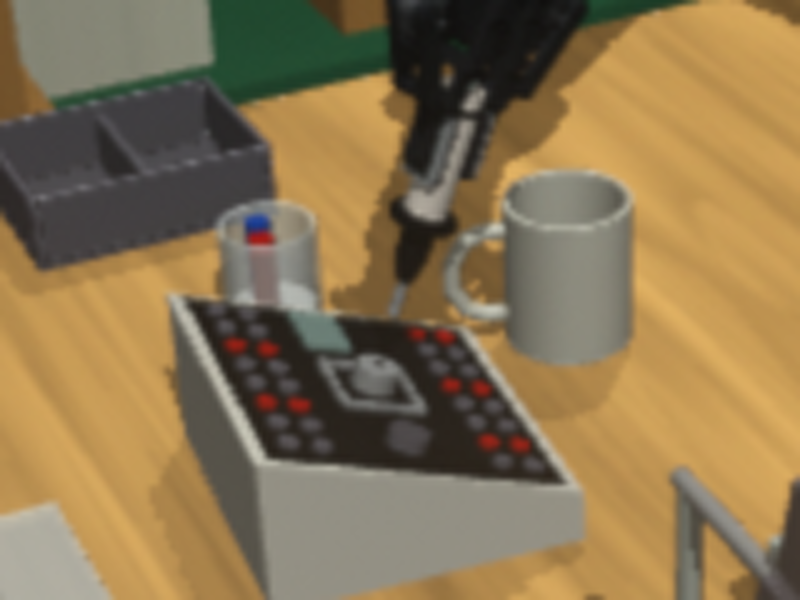

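View pics/w7.png

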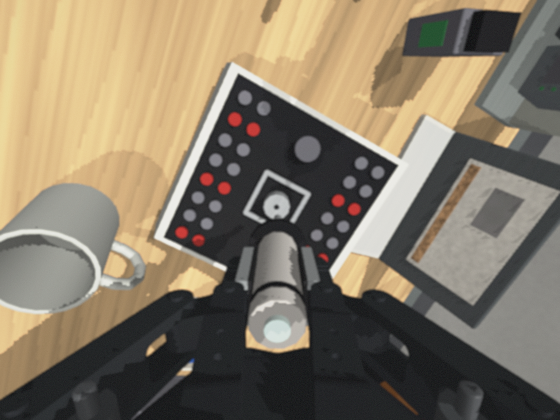

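The scene view shows the tip at crop (395,318) and the stud dot at (377,360). The wrist view shows the tester in line with the stud at (276,205). I'll compare these with projections.

```bash
python3 - <<'E'
from h import *
def proj(f,p):
    T=f["world_from_camera"];K=f["mtx"];c=T[:3,:3].T@(p-T[:3,3]);return np.array([K[0,0]*c[0]/-c[2]+K[0,2],K[1,1]*-c[1]/-c[2]+K[1,2]])
s=dict(np.load("s7.npz"));w=dict(np.load("w7.npz"));e=current_ee_pos();tip=e-N*.08
for n,f in(("scene",s),("wrist",w)): print(n,"C",proj(f,C),"tip",proj(f,tip),"grip",proj(f,e+N*.016))
g=s["img"].mean(-1);print(np.round(g[178:186,248:262]).astype(int))
# handle axis from scene depth
q=pts(s).reshape(-1,3);r=q-tip;h=r@N;d=r-h[:,None]*N;k=np.linalg.norm(d,axis=1)<.022
for a in(-.005,.002,.008,.02,.035,.052,.062,.072):
    m=k&(h>a)&(h<a+.008);print(a,m.sum(),d[m].mean(0).round(4))
print(np.sort(h[k&(h>-.012)&(h<.02)])[:6])
E
```

```text
scene C [255.81936941 182.63097152] tip [258.66869153 173.0192812 ] grip [269.11307763 139.3863474 ]
wrist C [277.81681364 204.86021644] tip [278.01728345 215.08866157] grip [278.85106576 275.91420149]
[[112  91  43  32  32  32  32  31  30  29  30  31  32  33]
 [104  94  56  34  33  34  34  32  29  30  31  32  33  33]
 [ 73  72  51  41  51  58  56  49  39  34  32  34  33  32]
 [ 60  56  55  78 115 120 118 105  83  65  47  35  33  33]
 [104 106 100  99 127 133 121  90  96 116 102  60  39  33]
 [ 87  89  89  97 120 131 130 118 114 130 128 109  67  38]
 [ 48  53  68  93 106 116 128 131 129 130 127 115  92  53]
 [ 40  48  74  96 105 110 116 116 112 107  98  93 100  83]]
-0.005 1 [-0.0006 -0.001  -0.0002]
0.002 6 [0.0021 0.0007 0.0007]
0.008 6 [0.0021 0.0006 0.0007]
0.02 9 [0.0022 0.002  0.0007]
0.035 20 [0.0049 0.0048 0.0016]
0.052 33 [0.0068 0.0072 0.0022]
0.062 32 [0.0049 0.0057 0.0016]
0.072 24 [0.0045 0.0064 0.0014]
[0.00249849 0.00332211 0.00617749 0.00670273 0.0084323  0.00973736]
```

Projections agree to about 1 px (2 mm). Now I'll press gently.

```bash
python3 - <<'E'
from h import *
move_linear(C+N*.087,rate=.05);dwell(.4)
f0=np.mean([(dwell(.05),current_wrist_force())[1] for _ in range(8)],0)
log=[]
F=0
for k in range(40):
    d=.087-.001*k
    if d<.068: break
    move_linear(C+N*d,rate=.02);dwell(.1)
    F=np.mean([(dwell(.02),current_wrist_force())[1] for _ in range(4)],0)-f0
    log.append((round(d,4),round((current_ee_pos()-C)@N,4),round(F@N,2),round(np.linalg.norm(F),2)))
    if F@N>3.3: break
print(*log,sep="\n");print(current_t(),current_finger_gap())
E
```

```text
(0.087, np.float64(0.087), np.float64(-0.37), np.float64(0.87))
(0.086, np.float64(0.086), np.float64(0.16), np.float64(0.5))
(0.085, np.float64(0.085), np.float64(-0.4), np.float64(0.63))
(0.084, np.float64(0.084), np.float64(-0.11), np.float64(0.17))
(0.083, np.float64(0.083), np.float64(-0.12), np.float64(0.81))
(0.082, np.float64(0.082), np.float64(0.11), np.float64(0.33))
(0.081, np.float64(0.081), np.float64(-0.41), np.float64(0.47))
(0.08, np.float64(0.08), np.float64(-0.29), np.float64(0.37))
(0.079, np.float64(0.079), np.float64(0.57), np.float64(0.72))
(0.078, np.float64(0.078), np.float64(1.19), np.float64(1.25))
(0.077, np.float64(0.077), np.float64(1.21), np.float64(1.24))
(0.076, np.float64(0.076), np.float64(2.27), np.float64(2.35))
(0.075, np.float64(0.075), np.float64(2.57), np.float64(2.58))
(0.074, np.float64(0.074), np.float64(3.03), np.float64(3.03))
(0.073, np.float64(0.073), np.float64(3.75), np.float64(3.77))
31.3 0.02147951888712592
```

The force slope matches 0.6 N/mm: contact near 0.0795, now 3.75 N, so about 6 mm in. One last look before handing in.

```bash
python3 - <<'E'
from h import *
f=grab_frame("scene");i=f["img"]
cv2.imwrite("pics/s8.png",np.hstack([cv2.resize(i[130:220,200:280],(400,450),interpolation=cv2.INTER_CUBIC),cv2.resize(i[190:290,300:390],(400,450),interpolation=cv2.INTER_CUBIC)]))
q=pts(f).reshape(-1,3);X=np.array([RD[1],-RD[0]]);a=(q[:,:2]-RM)@RD;c=(q[:,:2]-RM)@X
k=(abs(a+.06)<.055)&(abs(c)<.04)&(q[:,2]>.19)&(q[:,2]<.205);print("tag",(a[k].min()+a[k].max())/2)
w=grab_frame("wrist");p=pts(w)  
print(np.mean([(dwell(.03),current_wrist_force()@N)[1] for _ in range(10)]),current_t())
E
```

```text
tag -0.05825539741415035
3.1011255209842723 31.7333
```

View pics/s8.png

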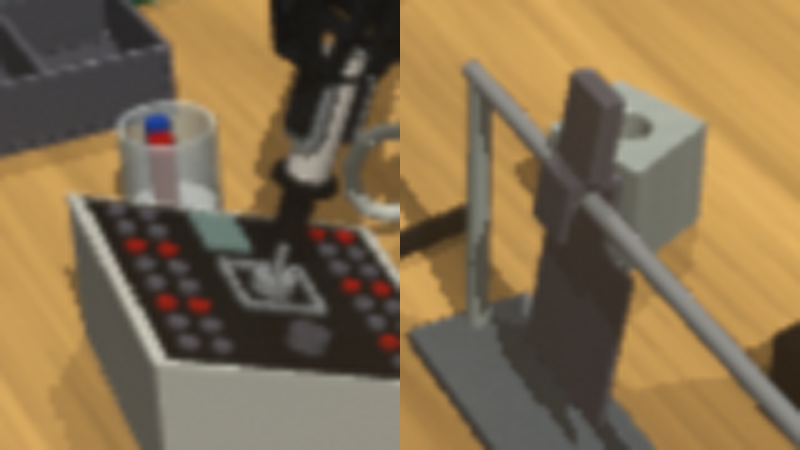

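The tip stands on the middle of the stud at (277,275), with the stud sunk in, and the tag hangs at the mark. Handing in.

```bash
python3 -c "
from plant import *
hand_in()"
```

```text
the job is handed in; nothing more can be done
```

The job is handed in, at about 32 s on the robot's clock. I hooked the tag over the rail 100 mm left of its middle, slid it to the mark band and let go. I then took the tester from its stand and pressed it on the stud; `hand_in()` gave no verdict.

**Tag:** My last depth check put it at -58.3 mm along the rail. The two camera estimates of the mark disagreed by 4 mm (-57.5 and -61.2 mm). Both are within the 10 mm tolerance. It hangs freely from the bar and leans slightly.

**Tester:**
- **Position:** The tip is on the middle of the stud to within about 2 mm by image projection. I commanded it along the measured panel normal (20.0° tilt), and the hover reading was within about 0.001 rad of that.
- **Press:** The force rose at about 0.6 N/mm from first contact to 3.75 N, about 6 mm in, which is half-way.
- **Force reading:** The force sensor is noisy by about ±0.4 N. The last reading of 3.1 N had no pre-contact offset subtracted, so it isn't directly comparable with the 3.75 N.

I didn't measure the bystander objects again at the end; nothing the arm did came near them.

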